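Set the minute hand of a wall clock with a fingertip

ROBOT

A 6-joint arm with a two-finger parallel gripper is mounted at the origin on the work surface. World frame = base frame: x ahead of the robot, y to its left, z up, the work surface at z = 0. Lengths are in m, angles in rad, forces in N, time in s.
With the tool pointing down it reaches from about 0.375 to 0.9 m from the base axis. Payload 3.1 kg.
Tool frame: the origin (TCP) lies between the finger pads; the fingertips stand 11 mm ahead of it and the grasp point (between the pads) lies 8 mm behind it; z points along the fingers, y is the line along which they close (so a half turn about z gives the same grasp; the last joint's range is limited). The gripper opens to 87 mm and grips with 3 to 60 N. Pads are 19 mm wide; open, the fingers measure 117 mm over their backs; the gripper's body (75 mm by 190 mm) begins 51 mm behind the grasp point.
Start: joints at [-1.417, 0.527, 1.433, -0, 1.181, -0.178], TCP at [0.204, -0.591, 0.234] pointing down, gripper open.
Joint ranges: [-3.08, 3.08], [-0.75, 2.2], [0.22, 2.44], [-1.43, 4.57], [0, 2.65], [-2.85, 2.85]. Speed limits (rad/s): [2.79, 2.79, 3.14, 3.14, 3.14, 3.14].

INTERFACE

Orientations are given as a unit quaternion [x, y, z, w].
In Python, from rig import robot gives the robot as it stands.
- The arm moves only by the tool move_arm, never from a script. Its argument "moves" is text: rows parted by semicolons, each of 7 numbers parted by spaces: the shift along the tool's x, y, z in units of 100 mm (1.0 is 100 mm), then the turn, a rotation vector about the tool's x, y, z in units of 90 degrees (1.0 is 90 degrees), then the opening, from 0 (shut) to 1 (fully open). A call has 1 to 12 rows; each row is the pose to reach, as a shift and turn from the pose commanded when the call began, along the tool's axes at that moment; what a row does not reach only later rows make up. A row lasts 1/10 s, in which the tool goes at most 50 mm and 8.59 degrees, less where a joint would pass 70% of its speed; a pose out of reach is approached as far as the arm can. A call with a number of a shift or a turn outside -1 to 1 is refused whole. A call with a gripper value outside its range is refused whole. The fingers move at their own pace and stop on an object; "squeeze" is the grip in N (left out, the last holds). Time passes only in rows, so rows that repeat a pose let the fingers close. It gives the time, the measured TCP pose, the force, the opening and the grip force at its end, in the units of the state.
- robot.get_obs(): the state, without advancing time (a new reading comes with each control period).
- robot.camera(name): name is "side" or "top"; returns a dict with "image" (480x640x3 uint8, red, green, blue), "intrinsics" (3x3 intrinsics, pixels), "extrinsics" (4x4, takes a point from world to camera coordinates). Camera axes: x right, y up, looking along -z (the intrinsics and any distortion apply to the point x, -y, -z); pixel columns grow to the right and rows downward; lengths in m; the calibration is good to about 2 mm. A picture is of the moment at which its call begins. There is no depth.
- robot.hand_in(): hands the job in; it is judged then, once.
The state is a dict: "time": time; "q": joint angles; "joint_velocities": joint speeds; "joint_torque": joint torques, N m; "position": TCP position; "tool_rot": TCP orientation; "ft_force": force on the tool from outside, world axes, zero at the start; "moment": the same for the moment, N m; "grip_width": finger opening in m; "grip_force": force on a finger pad.
Only numpy, scipy, OpenCV 4.12 (cv2) and the standard library are available. Lean on these libraries where they do the work, as an engineer would, in place of code of your own. Each camera call takes 0.05 s, during which the arm holds its last target. There are 200 camera calls.

TASK

Set this clock by easing its minute hand round clockwise with the fingertips, tracing round the dial, until the hand points at the twelve (the double bar); do not push it past twelve and do not turn it backwards. Push the hand gently from the side, do not pinch it or press on the hand or the dial, do not lift or shove the clock, and leave the tools round it alone. Finish with the hand at twelve and the fingers clear.

Things in the scene. Friction and masses are not known exactly. Their poses are not given: they have to be found in the camera images.
- clock: wall-clock movement out of its case, lying dial up on a round black holder on the teal mat; loose, about 1.4 kg, slides if shoved. Round white dial, its face 54 mm above this origin (centre of the holder's underside). z up; +x points from the dial's centre to the twelve mark, so three lies towards -y. The hour hand is not fitted.
- dial_centre (a point): centre of the dial face. The brass bezel round the dial is 210 mm inside, 224 mm outside diameter and stands 7 mm above the dial. Two square winding arbors (7 mm wide, 10 mm tall above the dial) stand 35 mm from the centre at four and eight o'clock; the centre post stands 22 mm above the dial.
- twelve_mark (a point): centre of the twelve mark on the dial face, 82 mm from the dial's centre: the only DOUBLE bar (two parallel dark bars 32 mm long). Three, six and nine are single bars 18 mm long, the other hours short thin bars.
- minute_hand (a joint): angle of the minute hand in rad, growing clockwise seen from above: pi/2 at three, pi at six, 3 pi/2 at nine, 2 pi (6.283) when it comes round to twelve. Starts between 1.3 and 3.8. It turns about the dial's centre with light steady friction (under 1 N at its tip) and stays where it is left, without springing back.
- minute_tip (a point): outer end of the minute hand, 88 mm from the dial's centre, at mid-thickness, 16 mm above the dial. Dark steel bar 3 mm thick, 8 mm wide, 5 mm over its last 29 mm; clear gap of 14 mm between dial and hand, so a fingertip beside it reaches below its level without touching the dial. A short tail with a round end reaches 36 mm to the other side of the centre.
- tweezers: bystander: steel tweezers 130 mm long, lying on the mat; origin at the underside, near the middle
- loupe: bystander: black eye loupe, a cup 42 mm wide and 34 mm tall beside the clock; origin at the underside
- hour_hand: bystander: the clock's unfitted hour hand, steel, 60 mm long, 3 mm thick, lying on the mat; origin at the underside of its hub
- driver_a: bystander: small screwdriver with metal handle, 105 mm long, lying on the mat; origin at its underside
- driver_b: bystander: the second, longer screwdriver (120 mm), lying on the mat; origin at its underside
- oil_stand: bystander: small dark steel oil-cup stand, 40 mm wide, 32 mm tall; origin at the underside
- dish: bystander: shallow glass dish, 60 mm wide, 16 mm tall; origin at the underside
Not all that is in view belongs to the job. Of the things that look like the clock, the largest one is meant.

How it is judged:
By the outcome, as a careful person would: the job done as asked, in the order asked, and still so for the second after the job is handed in, with the robot touching nothing.
It also fails if it takes over 54 s, if anything falls off the work surface, if the arm or the gripper's body presses on something with over 40 N, if the wrist force passes 120 N, or if a joint passes its speed limit or range.

## Working session

There is one attempt and no reset: what is moved stays moved. The work goes in short steps, Python scripts to look and compute and a tool call to move; the robot and the scene stay as the last step left them, time stands still between calls to the robot, and variables do not carry over. Pictures are saved under pics/ and viewed, at most 10 in all, crops included, and the job is handed in when it is done.

Besides the shell and the picture viewer there is one more tool, called as name(argument=value, ...) on one line, values as JSON. move_arm: Moves the arm, as the interface text tells. Shifts and turns lie within -1 to 1; 1 stands for 100 mm of shift or 90 degrees of turn. Its arguments: {"type":"object","properties":{"moves":{"type":"string"},"squeeze":{"type":"number"}},"required":["moves"]}

```bash
mkdir -p pics
cat > h.py <<'E'
import numpy as np, cv2
from rig import robot
def shot(n,name):
    c=robot.camera(n); cv2.imwrite(f'pics/{name}.png',c['image'][:,:,::-1]); np.savez(f'pics/{name}.npz',K=c['intrinsics'],E=c['extrinsics']); return c
def world(name,u,v,z):
    d=np.load(f'pics/{name}.npz'); K,E=d['K'],d['E']
    r=np.linalg.solve(K,[u,v,1.]); r=E[:3,:3].T@(r*[1,-1,-1]); o=-E[:3,:3].T@E[:3,3]
    return o+r*(z-o[2])/r[2]
def pix(name,p):
    d=np.load(f'pics/{name}.npz'); K,E=d['K'],d['E']
    c=(E[:3,:3]@np.array(p)+E[:3,3])*[1,-1,-1]; q=K@c; return q[:2]/q[2]
E
python3 -c "
from h import *
for n in('top','side'): c=shot(n,n+'0');print(c['intrinsics'],c['extrinsics'],c.keys())
print(robot.get_obs())"
```

```text
[[609.02737028   0.         310.51777868]
 [  0.         609.02737028 241.1509956 ]
 [  0.           0.           1.        ]] [[ 0.01547439 -0.99987284 -0.00385331  0.05336749]
 [ 0.98025005  0.01441059  0.19723634 -0.53523564]
 [-0.19715573 -0.00682932  0.9803484  -1.0789921 ]
 [ 0.          0.          0.          1.        ]] dict_keys(['image', 'intrinsics', 'extrinsics'])
[[439.32081917   0.         309.26992769]
 [  0.         439.32081917 238.46988658]
 [  0.           0.           1.        ]] [[ 0.91084342 -0.41275     0.00130857 -0.46657594]
 [ 0.21882747  0.48558468  0.84635811 -0.19587824]
 [-0.34996973 -0.77061336  0.53261265 -0.63724347]
 [ 0.          0.          0.          1.        ]] dict_keys(['image', 'intrinsics', 'extrinsics'])
{'time': 0.1, 'q': array([-1.41749841e+00,  5.28373192e-01,  1.43379973e+00,  1.88634794e-05,
        1.18139503e+00, -1.78489930e-01]), 'joint_velocities': array([-6.45201730e-04, -1.50708531e-03, -2.85649729e-03, -1.47109292e-04,
        2.55276233e-05,  1.93104348e-03]), 'joint_torque': array([ 1.52462794e-04, -4.40984952e+01, -1.77151448e+01,  6.34144549e-02,
        5.34250389e-02, -5.97988151e-05]), 'position': array([ 0.2035216 , -0.59024756,  0.23266134]), 'tool_rot': array([ 9.86271244e-01,  1.65130428e-01,  2.11615257e-05, -9.87461409e-04]), 'ft_force': array([-0.02600836,  0.28183968, -0.510378  ]), 'moment': array([-0.01829394, -0.00637045, -0.04604341]), 'grip_force': 0.0, 'grip_width': 0.08706279490993768}
```

View pics/top0.png

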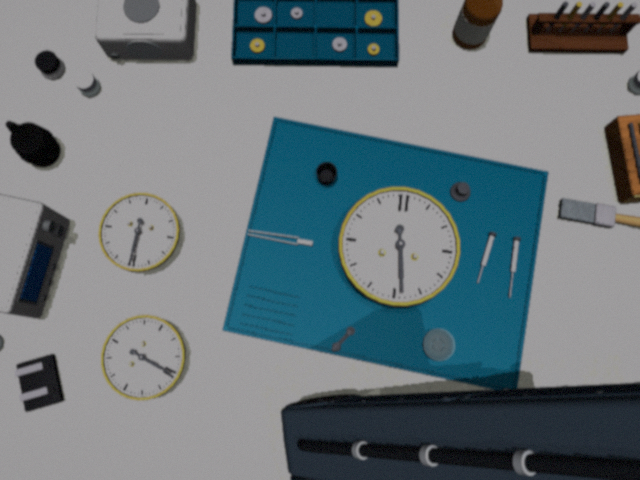

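View pics/side0.png

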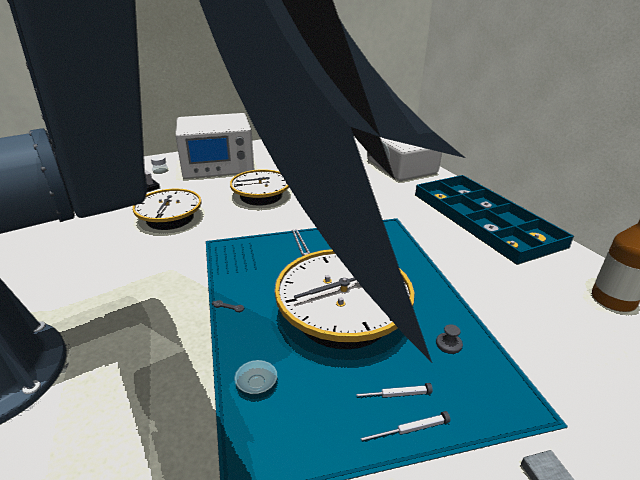

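Three clocks are in view in the top picture: (400,246), about 120 px wide; (140,232), about 82 px; and (145,357), about 82 px. The largest, at (400,246) on the teal mat, fits. Its double bar is near (403,202) and its hand points near six. I'll confirm this in a crop.

```bash
python3 -c "
from h import *
im=cv2.imread('pics/top0.png')[180:312,332:468]
cv2.imwrite('pics/crop0.png',cv2.resize(im,None,fx=4.4,fy=4.4,interpolation=cv2.INTER_CUBIC))
hsv=cv2.cvtColor(cv2.imread('pics/top0.png'),cv2.COLOR_BGR2HSV)
m=cv2.inRange(hsv,(18,120,90),(35,255,255)); m[:, :330]=0;m[:180]=0;m[315:]=0;m[:,470:]=0
c=max(cv2.findContours(m,cv2.RETR_EXTERNAL,cv2.CHAIN_APPROX_NONE)[0],key=cv2.contourArea)
e=cv2.fitEllipse(c);print(e,world('top0',*e[0],.061))
o=np.load('pics/top0.npz')['E'];print(-o[:3,:3].T@o[:3,3])
"
```

```text
((398.7038879394531, 246.2684326171875), (116.64156341552734, 119.95478057861328), 116.42784118652344) [ 0.52561503 -0.10122898  0.061     ]
[0.31110946 0.05370499 1.16356174]
```

View pics/crop0.png

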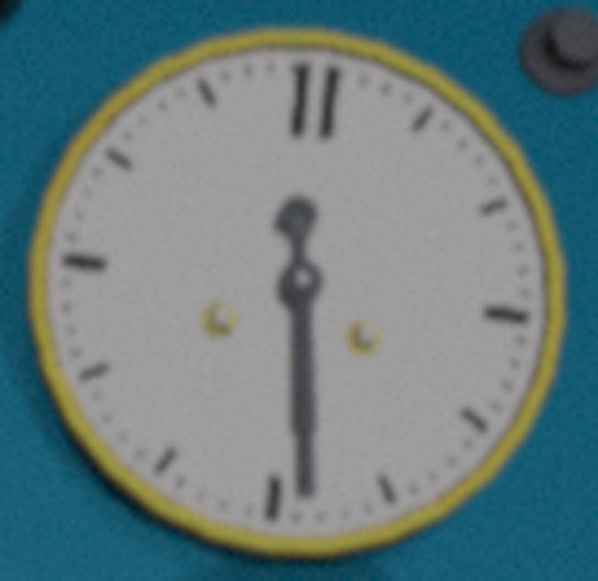

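The crop confirms it: double bar at (315,101), three at (507,315), six at (273,498), nine at (84,263), hand tip at (305,494), just short of six. The other two clocks are smaller.

```bash
cat >> h.py <<'E'
from scipy.spatial.transform import Rotation as R
def rel(p,yaw):
    "shift (100 mm) and z turn (90 deg) from present commanded pose to TCP p, tool x at yaw deg, pointing down"
    o=robot.get_obs(); T=R.from_quat(o['tool_rot']); 
    G=R.from_euler('z',yaw,degrees=True)*R.from_quat([1,0,0,0])
    return (T.inv().apply(np.array(p)-o['position'])*10).round(3),((T.inv()*G).as_rotvec()/(np.pi/2)).round(3)
E
python3 -c "
from h import *
w=lambda u,v,z=.056:world('top0',332+(u+.5)/4.4-.5,180+(v+.5)/4.4-.5,z)
tw,th,si,ni=[w(*a) for a in((315,101),(507,315),(273,498),(84,263))]
print(tw,th,si,ni)
print('yaw12',np.degrees(np.arctan2(*(tw-si)[1::-1])),'nine->three',np.degrees(np.arctan2(*(th-ni)[1::-1]))+90)
print('c',(tw[:2]+si[:2])/2,(th[:2]+ni[:2])/2, np.linalg.norm(tw-si),np.linalg.norm(th-ni))
t=w(305,494,.072);tail=w(297,215,.072);print(t,tail,np.degrees(np.arctan2(*(t-tail)[1::-1])))
"
```

```text
[ 0.61030254 -0.11146933  0.056     ] [ 0.51860901 -0.19067282  0.056     ] [ 0.44005641 -0.09161281  0.056     ] [ 0.53828467 -0.01309207  0.056     ]
yaw12 -6.652588489971438 nine->three -6.3224916975981245
c [ 0.52517948 -0.10154107] [ 0.52844684 -0.10188245] 0.17140018925255668 0.1786674390209966
[ 0.44002895 -0.10259354  0.072     ] [ 0.55673831 -0.10086892  0.072     ] -179.1533979739651
```

move_arm(moves="0.97 -0.89 0 0 0 0 0; 0.97 -0.89 0 0 0 0 0; 0.97 -0.89 0 0 0 0 0")

```text
time: 0.4
position: [0.2669, -0.4714, 0.2328]
tool_rot: [0.986, 0.165, 0.0, -0.002]
ft_force: [0.2, 1.5, -0.5]
grip_width: 0.0701
grip_force: 0.0
```

move_arm(moves="0.97 -0.89 0 0 0 0 0; 0.97 -0.89 0 0 0 0 0; 0.97 -0.89 0 0 0 0 0")

```text
time: 0.7
position: [0.3295, -0.3556, 0.2331]
tool_rot: [0.986, 0.166, -0.0, -0.002]
ft_force: [0.9, -1.0, 0.1]
grip_width: 0.0472
grip_force: 0.0
```

move_arm(moves="0.97 -0.89 0 0 0 0 0; 0.97 -0.89 0 0 0 0 0; 0.97 -0.89 0 0 0 0 0")

```text
time: 1.0
position: [0.392, -0.2403, 0.2332]
tool_rot: [0.986, 0.166, -0.0, -0.001]
ft_force: [0.7, 0.3, -0.3]
grip_width: 0.0229
grip_force: 0.0
```

move_arm(moves="0.97 -0.89 0 0 0 -0.9 0; 0.97 -0.89 0 0 0 -0.9 0; 0.97 -0.89 0 0 0 -0.9 0; 0.97 -0.89 0 0 0 -0.9 0; 0.97 -0.89 0 0 0 -0.9 0; 0.97 -0.89 0 0 0 -0.9 0; 0.97 -0.89 0 0 0 -0.9 0; 0.97 -0.89 0 0 0 -0.9 0; 0.97 -0.89 0 0 0 -0.9 0; 0.97 -0.89 0 0 0 -0.9 0; 0.97 -0.89 0 0 0 -0.9 0")

```text
time: 2.1
position: [0.4542, -0.1277, 0.2333]
tool_rot: [0.643, 0.766, -0.0, -0.0]
ft_force: [-0.6, -0.3, 0.1]
grip_width: 0.0003
grip_force: 0.0
```

move_arm(moves="0 0 0 0 0 -0.9 0; 0 0 0 0 0 -0.9 0; 0 0 0 0 0 -0.9 0; 0 0 0 0 0 -0.9 0; 0 0 0 0 0 -0.9 0; 0 0 0 0 0 -0.9 0; 0 0 0 0 0 -0.9 0; 0 0 0 0 0 -0.9 0; 0 0 0 0 0 -0.9 0; 0 0 0 0 0 -0.9 0; 0 0 0 0 0 -0.9 0")

```text
time: 3.2
position: [0.4543, -0.1278, 0.2334]
tool_rot: [-0.008, 1.0, 0.0, -0.0]
ft_force: [-0.2, -0.4, -0.4]
grip_width: 0.0005
grip_force: 0.0
```

```bash
python3 -c "
from h import *
shot('side','side1');o=robot.get_obs();print(o['time'],o['position'],o['q'][5],o['grip_width'])
print(rel([.4545,-.1285,.12],180.8))
im=cv2.imread('pics/side1.png');cv2.imwrite('pics/side1c.png',cv2.resize(im[220:370,250:450],None,fx=4,fy=4,interpolation=cv2.INTER_CUBIC))
for z in(.054,.056,.058,.060):
  c=np.array([.5265,-.1015,z]);a=np.radians(-6.5-np.array([0,90,180,270]))
  print(z,[((pix('side1',c+np.array([.112*np.cos(t),.112*np.sin(t),.007]))-[250,220])*4).round() for t in a])
"
```

```text
3.25 [ 0.45436246 -0.12783148  0.23341872] -2.097610743666658 0.00046478100335134464
(array([-0.002, -0.007,  1.134]), array([ 0.   , -0.   ,  0.001]))
0.054 [array([621., 217.]), array([490., 457.]), array([104., 323.]), array([282., 121.])]
0.056 [array([621., 213.]), array([490., 452.]), array([104., 319.]), array([282., 117.])]
0.058 [array([622., 209.]), array([491., 448.]), array([104., 315.]), array([282., 114.])]
0.06 [array([622., 205.]), array([491., 444.]), array([103., 311.]), array([282., 110.])]
```

View pics/side1c.png

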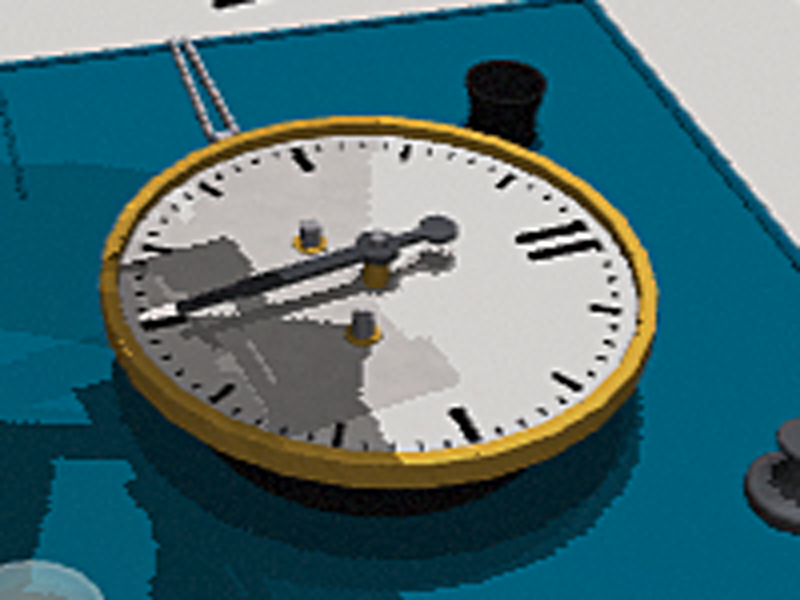

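The bezel edges in the side crop (near edge about y = 460, far edge about y = 120) match a dial height of 0.054 m. The fingers are shut and over the start point on the three-o'clock side of the hand, so I'll descend to TCP z of about 0.074.

move_arm(moves="0 0 0.4 0 0 0 0; 0 0 0.8 0 0 0 0; 0 0 1 0 0 0 0; 0 0 1 0 0 0 0")

```text
time: 3.65
position: [0.4525, -0.1269, 0.1311]
tool_rot: [-0.008, 1.0, 0.002, -0.003]
ft_force: [-0.8, 0.7, 0.9]
grip_width: 0.0003
grip_force: 0.0
```

move_arm(moves="0 0 0.2 0 0 0 0; 0 0 0.4 0 0 0 0; 0 0 0.5 0 0 0 0; 0 0 0.59 0 0 0 0; 0 0 0.59 0 0 0 0")

```text
time: 4.15
position: [0.4545, -0.1279, 0.0743]
tool_rot: [-0.009, 1.0, 0.0, -0.0]
ft_force: [0.0, 0.0, -0.6]
grip_width: 0.0004
grip_force: 0.0
```

```bash
python3 -c "
from h import *
shot('side','side2');shot('top','top2')
a=cv2.imread('pics/side2.png')[220:370,250:450];b=cv2.imread('pics/top2.png')[171:321,300:500]
cv2.imwrite('pics/c2.png',np.hstack([cv2.resize(x,None,fx=2,fy=2,interpolation=cv2.INTER_CUBIC) for x in(a,b)]))
"
```

```text
(no output)
```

View pics/c2.png

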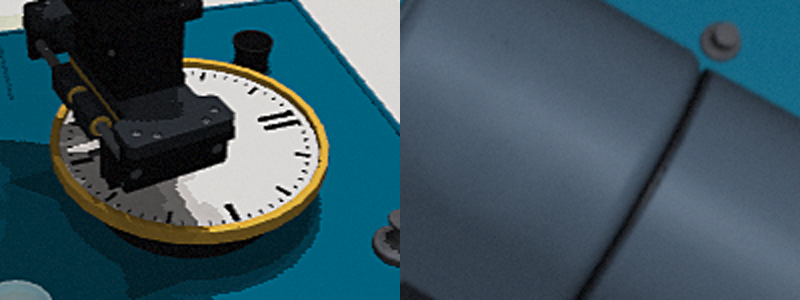

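```bash
python3 -c "
from h import *
for p in([.4545,-.128,.063],[.4545,-.143,.063],[.4445,-.143,.063],[.464,-.143,.063],[.4545,-.143,.133],[.4385,-.1025,.07]): print(p,pix('side2',p),(pix('side2',p)-[250,220])*2)
"
python3 -c "
import cv2
a=cv2.imread('pics/side2.png')[240:340,250:370]
a=cv2.convertScaleAbs(a,alpha=2,beta=20);cv2.imwrite('pics/c3.png',cv2.resize(a,None,fx=6,fy=6,interpolation=cv2.INTER_CUBIC))"
```

```text
[0.4545, -0.128, 0.063] [309.47951459 308.09809843] [118.95902918 176.19619687]
[0.4545, -0.143, 0.063] [313.65139049 314.23516628] [127.30278099 188.47033255]
[0.4445, -0.143, 0.063] [307.50983848 316.12485899] [115.01967695 192.24971798]
[0.464, -0.143, 0.063] [319.42515713 312.45863736] [138.85031426 184.91727472]
[0.4545, -0.143, 0.133] [313.9822947  276.52349234] [127.96458941 113.04698468]
[0.4385, -0.1025, 0.07] [293.13324757 297.38808388] [ 86.26649514 154.77616777]
```

View pics/c3.png

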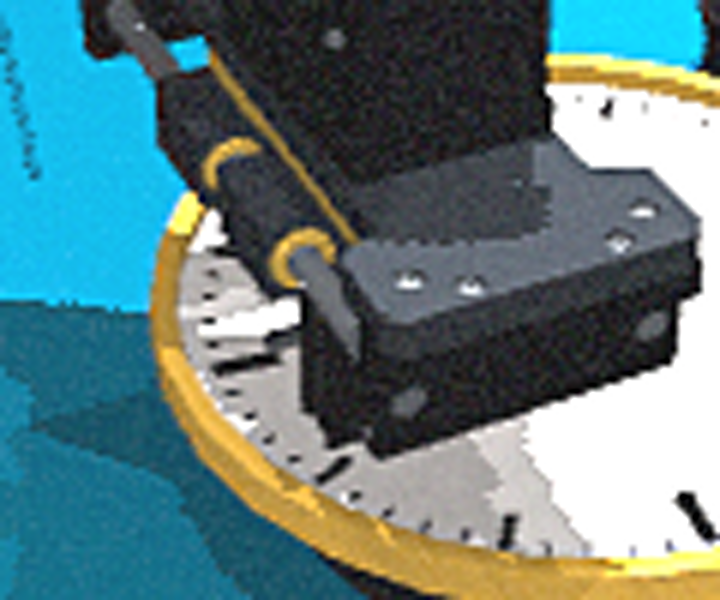

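The fingertip shows at about (340,440) in the crop, where it should be, and it is clear of the hand. I'll sweep clockwise about the dial centre, 36° per call, with the same numbers in tool axes each time.

move_arm(moves="0.012 0.038 0 0 0 0.0333 0; 0.022 0.077 0 0 0 0.0667 0; 0.031 0.116 0 0 0 0.1 0; 0.037 0.156 0 0 0 0.1333 0; 0.041 0.196 0 0 0 0.1667 0; 0.042 0.236 0 0 0 0.2 0; 0.042 0.276 0 0 0 0.2333 0; 0.040 0.316 0 0 0 0.2667 0; 0.036 0.356 0 0 0 0.3 0; 0.029 0.396 0 0 0 0.3333 0; 0.020 0.435 0 0 0 0.3667 0; 0.010 0.474 0 0 0 0.4 0")

```text
time: 5.45
position: [0.453, -0.0806, 0.0754]
tool_rot: [0.302, 0.953, -0.0, 0.001]
ft_force: [-1.0, -0.6, 1.1]
grip_width: 0.0004
grip_force: 0.2
```

```bash
python3 -c "
from h import *
o=robot.get_obs();p=o['position'];print(p,o['ft_force'],np.hypot(*(p[:2]-[.5265,-.1015])),R.from_quat(o['tool_rot']).as_matrix()[:,0])
shot('side','side4')
a=cv2.imread('pics/side4.png')[220:370,250:450]
cv2.imwrite('pics/c4.png',cv2.resize(cv2.convertScaleAbs(a,alpha=1.6,beta=10),None,fx=4,fy=4,interpolation=cv2.INTER_CUBIC))"
```

```text
[ 0.45301305 -0.08057105  0.07543908] [-0.95218117 -0.64706769  1.11447233] 0.07640911836322922 [-0.81802423  0.57518213 -0.00137344]
```

View pics/c4.png

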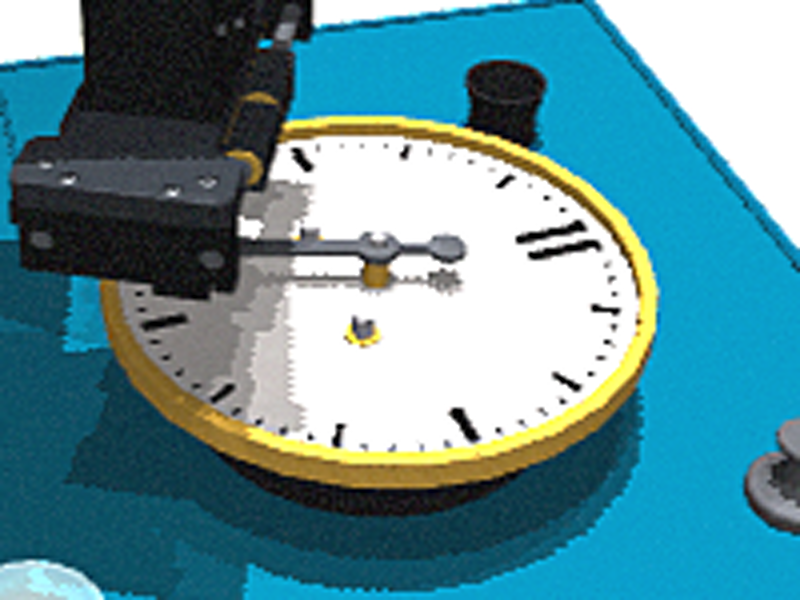

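The hand is following: its line runs from about (245,247) to the tail at (447,249) in the crop, and the clock hasn't shifted. I'll continue with two more calls, lowering by 1 mm in the first.

move_arm(moves="0.012 0.038 0.01 0 0 0.0333 0; 0.022 0.077 0.01 0 0 0.0667 0; 0.031 0.116 0.01 0 0 0.1 0; 0.037 0.156 0.01 0 0 0.1333 0; 0.041 0.196 0.01 0 0 0.1667 0; 0.042 0.236 0.01 0 0 0.2 0; 0.042 0.276 0.01 0 0 0.2333 0; 0.040 0.316 0.01 0 0 0.2667 0; 0.036 0.356 0.01 0 0 0.3 0; 0.029 0.396 0.01 0 0 0.3333 0; 0.020 0.435 0.01 0 0 0.3667 0; 0.010 0.474 0.01 0 0 0.4 0")

```text
time: 6.7
position: [0.4792, -0.0411, 0.0742]
tool_rot: [0.581, 0.814, 0.0, 0.0]
ft_force: [-0.9, 0.4, -0.6]
grip_width: 0.0006
grip_force: 0.2
```

move_arm(moves="0.012 0.038 0 0 0 0.0333 0; 0.022 0.077 0 0 0 0.0667 0; 0.031 0.116 0 0 0 0.1 0; 0.037 0.156 0 0 0 0.1333 0; 0.041 0.196 0 0 0 0.1667 0; 0.042 0.236 0 0 0 0.2 0; 0.042 0.276 0 0 0 0.2333 0; 0.040 0.316 0 0 0 0.2667 0; 0.036 0.356 0 0 0 0.3 0; 0.029 0.396 0 0 0 0.3333 0; 0.020 0.435 0 0 0 0.3667 0; 0.010 0.474 0 0 0 0.4 0")

```text
time: 7.9
position: [0.5237, -0.0247, 0.0743]
tool_rot: [0.804, 0.594, 0.0, 0.0]
ft_force: [-0.4, 0.5, -0.4]
grip_width: 0.0003
grip_force: 0.2
```

```bash
python3 -c "
from h import *
w=lambda u,v:world('side4',250+(u+.5)/4-.5,220+(v+.5)/4-.5,.0695)
c=[.5265,-.1015]
for a,b in(((245,247),(447,249)),((245,247),(379,244))):
  a,b=w(*a),w(*b);print(a,b,np.degrees(np.arctan2(*(a-b)[1::-1])))
o=robot.get_obs();p=o['position'];print(p,o['ft_force'],np.hypot(*(p[:2]-c)),R.from_quat(o['tool_rot']).as_euler('zyx',degrees=True))"
```

```text
[ 0.48020123 -0.07677205  0.0695    ] [ 0.55386248 -0.11143898  0.0695    ] 154.79708195190832
[ 0.48020123 -0.07677205  0.0695    ] [ 0.53043557 -0.09726963  0.0695    ] 157.80260742260594
[ 0.52370615 -0.02469982  0.07425266] [-0.44841589  0.5486168  -0.43732227] 0.07685097739176157 [-7.29393427e+01  2.92682246e-02  1.79996941e+02]
```

move_arm(moves="0.012 0.038 0 0 0 0.0333 0; 0.022 0.077 0 0 0 0.0667 0; 0.031 0.116 0 0 0 0.1 0; 0.037 0.156 0 0 0 0.1333 0; 0.041 0.196 0 0 0 0.1667 0; 0.042 0.236 0 0 0 0.2 0; 0.042 0.276 0 0 0 0.2333 0; 0.040 0.316 0 0 0 0.2667 0; 0.036 0.356 0 0 0 0.3 0; 0.029 0.396 0 0 0 0.3333 0; 0.020 0.435 0 0 0 0.3667 0; 0.010 0.474 0 0 0 0.4 0")

```text
time: 9.1
position: [0.5695, -0.0376, 0.0743]
tool_rot: [0.948, 0.317, 0.0, 0.0]
ft_force: [-0.2, 0.4, 0.9]
grip_width: 0.0007
grip_force: 0.2
```

move_arm(moves="0.012 0.038 0 0 0 0.0333 0; 0.022 0.077 0 0 0 0.0667 0; 0.031 0.116 0 0 0 0.1 0; 0.037 0.156 0 0 0 0.1333 0; 0.041 0.196 0 0 0 0.1667 0; 0.042 0.236 0 0 0 0.2 0; 0.042 0.276 0 0 0 0.2333 0; 0.040 0.316 0 0 0 0.2667 0; 0.036 0.356 0 0 0 0.3 0; 0.029 0.396 0 0 0 0.3333 0; 0.020 0.435 0 0 0 0.3667 0; 0.010 0.474 0 0 0 0.4 0; 0.010 0.474 0 0 0 0.4 0")

```text
schema error: expected 1 to 12 rows
```

move_arm(moves="0.012 0.038 0 0 0 0.0333 0; 0.022 0.077 0 0 0 0.0667 0; 0.031 0.116 0 0 0 0.1 0; 0.037 0.156 0 0 0 0.1333 0; 0.041 0.196 0 0 0 0.1667 0; 0.042 0.236 0 0 0 0.2 0; 0.042 0.276 0 0 0 0.2333 0; 0.040 0.316 0 0 0 0.2667 0; 0.036 0.356 0 0 0 0.3 0; 0.029 0.396 0 0 0 0.3333 0; 0.025 0.415 0 0 0 0.35 0; 0.025 0.415 0 0 0 0.35 0")

```text
time: 10.3
position: [0.5965, -0.0696, 0.0741]
tool_rot: [0.999, 0.048, 0.001, 0.0]
ft_force: [0.6, -0.8, 0.1]
grip_width: 0.0002
grip_force: 0.0
```

```bash
python3 -c "
from h import *
o=robot.get_obs();p=o['position'];print(o['time'],p,o['ft_force'],R.from_quat(o['tool_rot']).as_euler('zyx',degrees=True)[0])
shot('side','side5')
a=cv2.imread('pics/side5.png')[220:370,250:450]
cv2.imwrite('pics/c5.png',cv2.resize(cv2.convertScaleAbs(a,alpha=1.2,beta=10),None,fx=4,fy=4,interpolation=cv2.INTER_CUBIC))"
```

```text
10.3 [ 0.59648295 -0.0696011   0.07412414] [ 0.63564886 -0.79300769  0.05905706] -5.533459348731269
```

View pics/c5.png

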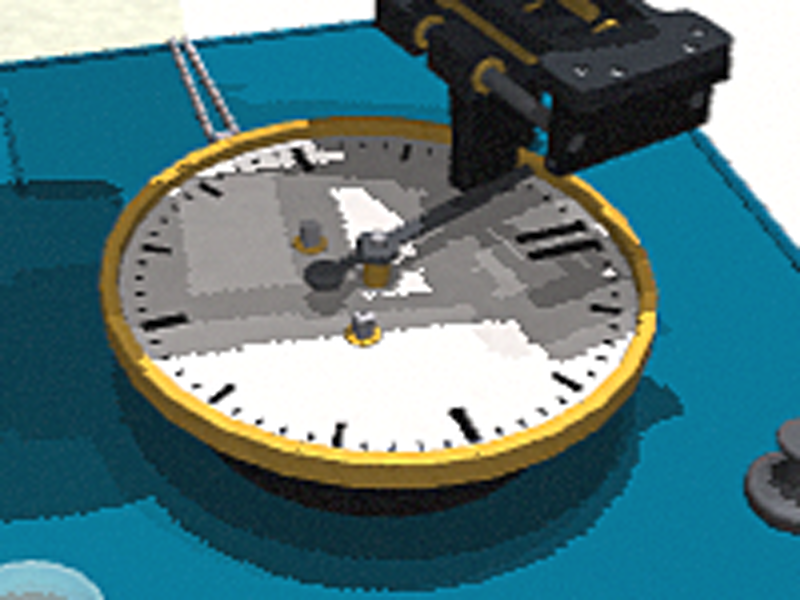

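The side view now shows the whole hand: tip at (530,171), hub at about (378,243), tail end at (323,275). The double bar's middle is at about (559,241).

```bash
python3 -c "
from h import *
w=lambda u,v,z:world('side5',250+(u+.5)/4-.5,220+(v+.5)/4-.5,z)
y=lambda a,b:np.degrees(np.arctan2(*(a-b)[1::-1]))
t,h,l=w(530,171,.0705),w(378,243,.0715),w(323,275,.0705)
print(t,h,l,y(t,l),y(t,h))
tw,six,ni,th=w(559,241,.054),w(163,321,.054),w(302,159,.054),w(464,423,.054)
print(tw,six,ni,th,'yaw12',y(tw,six),y(th,ni)+90,'c',(ni+th)/2,(tw+six)/2)
# where would the hand tip be in crop at twelve
"
```

```text
[ 0.612895   -0.08001904  0.0705    ] [ 0.52907038 -0.09877609  0.0715    ] [ 0.50022466 -0.10689206  0.0705    ] 13.414991919956638 12.613035039641463
[ 0.61048072 -0.10909692  0.054     ] [ 0.4393016  -0.08847977  0.054     ] [ 0.53855953 -0.01072314  0.054     ] [ 0.5182288  -0.18725422  0.054     ] yaw12 -6.86773561996383 -6.569696367258544 c [ 0.52839417 -0.09898868  0.054     ] [ 0.52489116 -0.09878835  0.054     ]
```

13.0° now and twelve is at −6.6°, so 19.6° remain. I'll ease on 14° slowly and look again.

move_arm(moves="0.008 0.025 0 0 0 0.022 0; 0.016 0.051 0 0 0 0.044 0; 0.022 0.077 0 0 0 0.067 0; 0.028 0.103 0 0 0 0.089 0; 0.033 0.130 0 0 0 0.111 0; 0.037 0.156 0 0 0 0.133 0; 0.040 0.183 0 0 0 0.156 0; 0.040 0.183 0 0 0 0.156 0; 0.040 0.183 0 0 0 0.156 0")

```text
time: 11.25
position: [0.6017, -0.087, 0.0736]
tool_rot: [0.997, -0.074, -0.0, 0.0]
ft_force: [0.3, 0.5, -0.2]
grip_width: 0.0007
grip_force: 0.0
```

```bash
python3 -c "
from h import *
o=robot.get_obs();p=o['position'];print(o['time'],p,o['ft_force'],R.from_quat(o['tool_rot']).as_euler('zyx',degrees=True)[0],o['q'][5])
shot('side','side6')
# predicted tip/tail pixel (crop) for hand yaws, hub as seen
for y in (5,0,-2,-4,-6.6):
  u=np.array([np.cos(np.radians(y)),np.sin(np.radians(y)),0]);c=np.array([.5268,-.0990,.0705])
  print(y,[((pix('side6',c+k*u)+.5-[280,220])*5-.5).round() for k in(.088,-.032)])
a=cv2.imread('pics/side6.png')[220:340,280:420]
cv2.imwrite('pics/c6.png',cv2.resize(cv2.convertScaleAbs(a,alpha=1.2,beta=10),None,fx=5,fy=5,interpolation=cv2.INTER_CUBIC))"
```

```text
11.25 [ 0.60174132 -0.0869866   0.07363686] [ 0.33506201  0.53176272 -0.22197024] 8.455549530971675 1.3912269770974939
5 [array([535., 230.]), array([232., 339.])]
0 [array([548., 242.]), array([227., 334.])]
-2 [array([553., 247.]), array([226., 332.])]
-4 [array([558., 252.]), array([225., 330.])]
-6.6 [array([563., 259.]), array([223., 327.])]
```

View pics/c6.png

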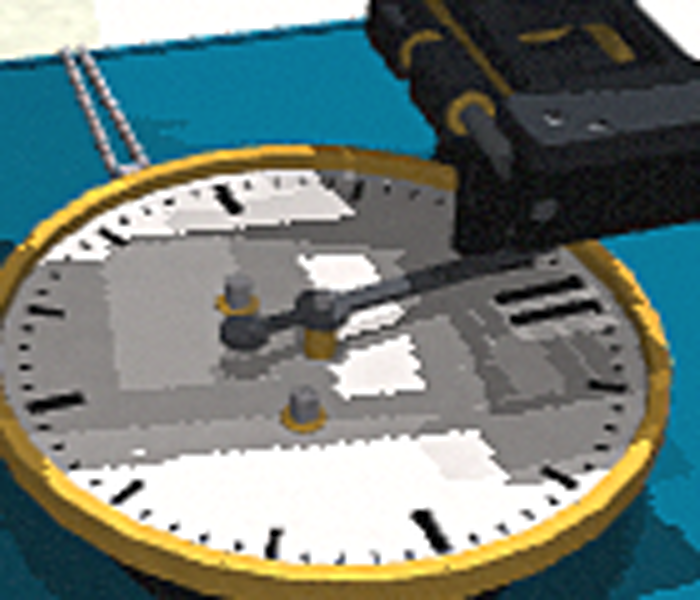

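The hand line in the crop goes from the tail (242,333) via the hub (320,310) to near the tip at (530,258). The double bar runs from about (508,307) to (590,293).

```bash
python3 -c "
from h import *
w=lambda u,v,z:world('side6',280+(u+.5)/5-.5,220+(v+.5)/5-.5,z)
y=lambda a,b:np.degrees(np.arctan2(*(a-b)[1::-1]))
t,m,l=w(530,258,.0705),w(455,277,.0705),w(242,333,.0705)
print(t,m,l,y(t,l),y(m,l))
tw,six,ni,th=w(548,300,.054),w(55,402,.054),w(231,199,.054),w(433,531,.054)
print('yaw12',y(tw,six),y(th,ni)+90,'c',(ni+th)/2,(tw+six)/2)
g=cv2.cvtColor(cv2.imread('pics/side6.png'),cv2.COLOR_BGR2GRAY)
# fit the hand centreline: darkest centroid per column between hub and finger
P=[]
for u in range(352,372):
  v0=int(round(220+((310-(280+(u-280)*5-280-320)*.245)+.5)/5-.5)); col=g[v0-5:v0+6,u].astype(float)
  print(u,v0,col.astype(int)) if u%4==0 else 0
"
```

```text
[ 0.60444545 -0.10404736  0.0705    ] [ 0.57622704 -0.10282344  0.0705    ] [ 0.49925832 -0.10043495  0.0705    ] -1.9669180743882397 -1.7774276943158476
yaw12 -6.477752244588639 -6.791011158940236 c [ 0.52908595 -0.0998325   0.054     ] [ 0.52507032 -0.09862137  0.054     ]
352 280 [203 218 123  59  70  54  16 181 206 162 176]
356 279 [ 97 100  71  63  70  41  34 228 208 168 176]
360 278 [ 71 106  64  70  74  44  35 110  99 168  54]
364 277 [72 72 33 37 36 29 45 74 71 71 70]
368 276 [75 61 23 27 38 29 53 77 72 65 70]
```

About 4.7° remain. I'll ease on 4°, then back off, lift clear and check with a clean view.

move_arm(moves="0.004 0.013 0 0 0 0.011 0; 0.008 0.025 0 0 0 0.022 0; 0.012 0.038 0 0 0 0.033 0; 0.016 0.051 0 0 0 0.044 0; 0.016 0.051 0 0 0 0.044 0; 0.016 0.051 0 0 0 0.044 0; 0.01 0 0 0 0 0.044 0; 0 -0.1 0 0 0 0.044 0; 0 -0.1 0 0 0 0.044 0")

```text
time: 12.2
position: [0.603, -0.0755, 0.0735]
tool_rot: [0.994, -0.108, -0.0, -0.0]
ft_force: [0.8, 0.2, -0.4]
grip_width: 0.0005
grip_force: 0.0
```

move_arm(moves="0 0 -0.2 0 0 0 0; 0 0 -0.5 0 0 0 0; 0 0 -0.9 0 0 0 0; -0.1 -0.4 -1 0 0 0 0; -0.2 -0.8 -1 0 0 0 0; -0.2 -1 -1 0 0 0 0; -0.2 -1 -1 0 0 0 0")

```text
time: 12.9
position: [0.6053, 0.0279, 0.1739]
tool_rot: [0.994, -0.107, 0.0, -0.0]
ft_force: [0.1, -0.6, 0.6]
grip_width: 0.0003
grip_force: 0.0
```

move_arm(moves="-0.2 -0.4 -0.2 0 0 0 0; -0.5 -0.8 -0.3 0 0 0 0; -0.8 -1 -0.3 0 0 0 0; -1 -1 -0.3 0 0 0 0; -1 -1 -0.3 0 0 0 0")

```text
time: 13.4
position: [0.5262, 0.1447, 0.2033]
tool_rot: [0.994, -0.108, -0.002, 0.0]
ft_force: [0.1, 1.0, -0.6]
grip_width: 0.0006
grip_force: 0.0
```

```bash
python3 -c "
from h import *
o=robot.get_obs();print(o['time'],o['position'])
shot('top','top7');shot('side','side7')
b=cv2.imread('pics/side7.png')[230:350,270:420];a=cv2.imread('pics/top7.png')[180:312,332:468]
f=lambda x,k:cv2.resize(x,None,fx=k,fy=k,interpolation=cv2.INTER_CUBIC)
A=f(a,2.6);B=f(b,3);c=np.zeros((max(len(A),len(B)),A.shape[1]+B.shape[1],3),np.uint8);c[:len(A),:A.shape[1]]=A;c[:len(B),A.shape[1]:]=B
cv2.imwrite('pics/c7.png',c);print(A.shape,B.shape)"
```

```text
13.4 [0.52620689 0.14469544 0.20333258]
(343, 354, 3) (360, 450, 3)
```

View pics/c7.png

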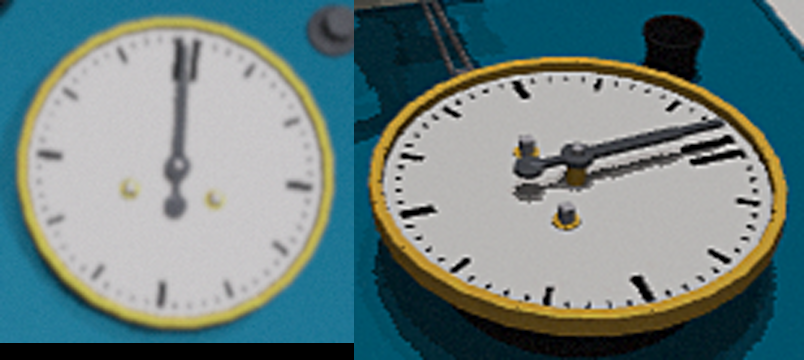

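The hand is clear and lies nearly between the bars: tip at about (182,40) and tail (175,206) in the left panel, tip (722,122) and tail (528,167) in the right. I'll fit the angle with sub-pixel precision.

```bash
python3 -c "
from h import *
y=lambda a,b:np.degrees(np.arctan2(*(a-b)[1::-1]))
def fit(im,name,rows,u0,sl,z,hw=6,ref=None):
  g=cv2.cvtColor(cv2.imread('pics/'+im+'.png'),cv2.COLOR_BGR2GRAY).astype(float);P=[]
  for v in rows:
    c=u0+sl*(v-rows[0]);u=np.arange(int(round(c))-hw,int(round(c))+hw+1);w=np.clip(0.8*np.median(g[v-20:v+20,370:385])-g[v,u],0,None);P.append([(u*w).sum()/w.sum(),v])
  k,b=np.polyfit([p[1] for p in P],[p[0] for p in P],1);r=rows[0],rows[-1]
  A,B=[world(name,k*v+b,v,z) for v in r];print(k,b,A[:2],B[:2],y(*( (A,B) if A[0]>B[0] else (B,A))));return A,B
# hand now: rows between twelve-bar inner end and hub (crop y 85..150)
fit('top7','top7',list(range(214,238)),402.2,-.03,.0705,4)
# the 12 bars in first picture (both together) and hand then
fit('top0','top0',list(range(196,210)),403.3,-.1,.054,8)
w=lambda u,v,z:world('top7',332+(u+.5)/2.6-.5,180+(v+.5)/2.6-.5,z)
print('tip-tail',y(w(182,40,.0705),w(175,206,.0705)),'12-6 ',y(w(188,61,.054),w(161,294,.054)),'9-3',y(w(299,186,.054),w(50,155,.054))+90)
s=lambda u,v,z:world('side7',270+(u-354+.5)/3-.5,230+(v+.5)/3-.5,z)
print('side',y(s(722,122,.0705),s(528,167,.0705)),'12-6',y(s(714,151,.054),s(417,211,.054)),y(s(643,289,.054),s(521,89,.054))+90)
"
```

```text
-0.057224711482362654 413.5452802723463 [ 0.58452144 -0.10547499] [ 0.54109914 -0.10246204] -3.969238060967416
-0.09076244915257181 421.36908891945194 [ 0.62365168 -0.1126601 ] [ 0.59834233 -0.11007671] -5.8281519249570275
tip-tail -3.12906004091565 12-6  -7.217058116563313 9-3 -6.4132503890976835
side -4.115459935226495 12-6 -6.876806207698497 -6.70152682710588
```

The hand is at −4.0° and twelve at −6.6°, so about 2.6° remain. I'll retrace to the same place and ease on 2.4° past the last contact.

move_arm(moves="0.2 0.3 0 0 0 0 0; 0.5 0.6 0.1 0 0 0 0; 0.8 0.9 0.2 0 0 0 0; 1 1 0.3 0 0 0 0; 1 1 0.3 0 0 0 0")

```text
time: 14.0
position: [0.6089, 0.02, 0.1721]
tool_rot: [0.994, -0.112, 0.001, 0.0]
ft_force: [-0.3, 0.7, 0.2]
grip_width: 0.0004
grip_force: 0.0
```

move_arm(moves="0.1 0.4 0 0 0 0 0; 0.2 0.8 0 0 0 0 0; 0.2 1 0 0 0 0 0; 0.2 1 0 0 0 0 0; 0.2 1 0.3 0 0 0 0; 0.2 1 0.6 0 0 0 0; 0.2 1 0.8 0 0 0 0; 0.2 1 0.95 0 0 0 0; 0.2 1 1 0 0 0 0; 0.2 1 1 0 0 0 0")

```text
time: 15.0
position: [0.6033, -0.0767, 0.0732]
tool_rot: [0.994, -0.109, -0.0, -0.0]
ft_force: [0.3, -0.4, 0.3]
grip_width: 0.0005
grip_force: 0.0
```

move_arm(moves="0.01 0.05 0 0 0 0 0; 0.02 0.1 0 0 0 0 0; 0.026 0.14 0 0 0 0 0; 0.028 0.15 0 0 0 0.004 0; 0.03 0.158 0 0 0 0.01 0; 0.032 0.165 0 0 0 0.015 0; 0.034 0.173 0 0 0 0.02 0; 0.036 0.18 0 0 0 0.027 0; 0.036 0.18 0 0 0 0.027 0; 0.036 0.18 0 0 0 0.027 0")

```text
time: 16.0
position: [0.6029, -0.0955, 0.0735]
tool_rot: [0.992, -0.13, -0.0, 0.0]
ft_force: [-0.2, -0.5, 0.1]
grip_width: 0.0007
grip_force: 0.1
```

move_arm(moves="0 -0.05 0 0 0 0 0; 0 -0.12 0 0 0 0 0; 0 -0.12 0 0 0 0 0; 0 -0.12 -0.3 0 0 0 0; 0 -0.12 -0.7 0 0 0 0; 0 -0.12 -1 0 0 0 0; -0.1 -0.6 -1 0 0 0 0; -0.2 -1 -1 0 0 0 0; -0.2 -1 -1 0 0 0 0")

```text
time: 16.9
position: [0.6085, 0.0112, 0.1739]
tool_rot: [0.992, -0.127, -0.0, -0.001]
ft_force: [0.3, 0.3, 0.9]
grip_width: 0.0004
grip_force: 0.0
```

move_arm(moves="-0.2 -0.4 -0.2 0 0 0 0; -0.5 -0.8 -0.3 0 0 0 0; -0.8 -1 -0.3 0 0 0 0; -1 -1 -0.3 0 0 0 0; -1 -1 -0.3 0 0 0 0")

```text
time: 17.4
position: [0.5352, 0.1298, 0.2033]
tool_rot: [0.992, -0.128, -0.002, 0.0]
ft_force: [0.1, 0.1, 0.0]
grip_width: 0.0004
grip_force: 0.0
```

```bash
cat > fit.py <<'E'
from h import *
y=lambda a,b:np.degrees(np.arctan2(*(a-b)[1::-1]))
def hand(name,u0):
  g=cv2.cvtColor(cv2.imread(f'pics/{name}.png'),cv2.COLOR_BGR2GRAY).astype(float);P=[]
  for v in range(214,238):
    u=np.arange(-4,5)+int(round(u0-.05*(v-214)));w=np.clip(.8*np.median(g[v-20:v+20,370:385])-g[v,u],0,None);P.append([(u*w).sum()/w.sum(),v])
  P=np.array(P);k,b=np.polyfit(P[:,1],P[:,0],1);A,B=[world(name,k*v+b,v,.0705) for v in(214,237)]
  return y(A,B), np.std(P[:,0]-k*P[:,1]-b), k*214+b
E
python3 -c "
from fit import *
shot('top','top8');print(robot.get_obs()['time'],hand('top7',401.5),hand('top8',402.5))
from cv2 import phaseCorrelate as pc
a,b=[cv2.cvtColor(cv2.imread(f'pics/{n}.png'),cv2.COLOR_BGR2GRAY).astype(np.float32) for n in('top0','top8')]
print('clock shift px',pc(a[255:312,410:465],b[255:312,410:465]),pc(a[195:240,410:465],b[195:240,410:465]))
for r in(192,194,196,198,200,202,205,208,210):print(r,b[r,392:416].astype(int))
"
```

```text
17.45 (np.float64(-3.9692380609678533), np.float64(0.09481336248370714), np.float64(401.2991920151208)) (np.float64(-6.546331572268221), np.float64(0.06689948759900485), np.float64(402.61701772856617))
clock shift px ((0.014920744902134686, -0.06043925796950589), 1.0347677108976576) ((-0.018752291829709833, 0.48984112922946466), 0.9916717437461571)
192 [185 184 183 186 186 184 182 178 178 178 180 183 182 183 178 167 156 150
 150 141 133 138 149 153]
194 [188 178 188 197 198 190 172 147 141 143 167 186 193 189 176 169 175 185
 191 190 185 181 178 174]
196 [189 178 187 195 198 187 154 113  75  93 145 177 181 161 116  88 106 147
 182 198 197 194 189 192]
198 [198 197 200 197 198 196 172 122  71 100 139 137 118 102  73  66 117 164
 194 198 198 187 170 178]
200 [200 198 198 199 197 196 175 120  68  94 126 113  95  80  56  74 131 177
 195 198 198 196 192 194]
202 [197 199 200 200 200 195 172 114  63  68  82  85  84  72  59  94 150 187
 198 197 198 200 200 201]
205 [199 199 200 199 198 182 138  85  81 112 119 100  85  68  64 117 171 196
 198 201 197 198 198 198]
208 [199 199 199 199 196 175 120  66  74  98  95  93  80  62  70 122 174 195
 198 199 196 201 198 199]
210 [199 200 199 196 196 179 141 114 122 129 113  95  85  78 102 148 184 197
 199 199 199 200 199 198]
```

The hand is at −6.55°, and the twelve mark measures about −6.6°. The clock hasn't shifted and the fingers are clear, so I'm handing in.

```bash
python3 -c "
from rig import robot
print(robot.hand_in())"
```

```text
the job is handed in; nothing more can be done
None
```

I eased the minute hand clockwise to twelve. The final fit puts it within about half a degree of the double bar. The clock had not shifted, the fingers were clear, and I handed the job in at about 17.5 s.

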